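# Find the full dye bottle by feel and hold it on the vortex mixer

## Task

One of the two olive-brown dye bottles is full and the other nearly used up, which cannot be seen from outside: lift each in turn clear of the table, feel which is heavier, and leave the lighter one standing where it was. The settled dye in the full one has to be mixed before use, so set that bottle upright in the rubber cup of the white vortex mixer and press it down as far as the cup goes, because the mixer only runs while it is pressed. Finish still gripping the bottle and pressing it down; keep both bottles upright throughout and do not disturb the other things on the table.

Things in the scene. Friction and masses are not known exactly. Their poses are not given: they have to be found in the camera images.
- bottle_1_mid (a point): one of two like opaque olive-brown dye bottles with a screw cap, upright on the table: round body 68 mm thick, straight to about 115 mm, shoulder, round cap 48 mm thick from 141 to 163 mm (top). The point is its centre, 81.5 mm above the foot; z up. Grip it by cap or body. Both weigh under 0.6 kg and differ by over 0.2 kg; the heavier may stand in either place
- bottle_2_mid (a point): one of two like opaque olive-brown dye bottles with a screw cap, upright on the table: round body 68 mm thick, straight to about 115 mm, shoulder, round cap 48 mm thick from 141 to 163 mm (top). The point is its centre, 81.5 mm above the foot; z up. Grip it by cap or body. Both weigh under 0.6 kg and differ by over 0.2 kg; the heavier may stand in either place
- cup_floor (a point): centre of the inner floor of the mixer's black rubber cup, where the bottle's foot goes; 98 mm above the table; z up. The cup is 74 mm wide inside, 23 mm deep, widening to 84 mm at the rim. It sits on top of a fixed white box 172 mm long (x), 134 mm wide, 78 mm high, sloping front (dial, switch) toward its -x; the cup's axis is 87 mm from the box's back edge
- mixer_cup (a joint): how far the cup is pressed down, in m: 0 up, 0.006 at the stop. A spring holds it up: it begins to move at about 5.9 N and reaches the stop at about 9.5 N, bottle's weight included, so that a bottle's weight alone does not press it
- slate_bottle: slate-blue dye bottle of the same shape as the two olive ones (68 mm thick, 163 mm tall); origin under its centre; not part of the job, leave it alone
- blue_jar: small pigment jar, blue content, white lid, 52 mm thick, 78 mm tall; origin under its centre; leave it alone
- green_jar: small pigment jar, green content, white lid, 52 mm thick, 78 mm tall; origin under its centre; leave it alone
- beaker: glass beaker with pink content, 67 mm wide, 89 mm tall; origin under its centre; leave it alone
- cup: steel measuring cup, 70 mm wide, 72 mm tall; origin under its centre; leave it alone
Not all that is in view belongs to the job. What is shaped like the part that bears bottle_1_mid but pink is not meant.

How it is judged:
By the outcome, as a careful person would: the job done as asked, in the order asked, and still so for the second after the job is handed in, while the arm keeps its last pose, push and grip.
It also fails if it takes over 72 s, if anything falls off the work surface, if the arm or the gripper's body presses on something with over 40 N, if the wrist force passes 120 N, or if a joint passes its speed limit or range.

## Robot

A 6-joint arm with a two-finger parallel gripper is mounted at the origin on the work surface; the furniture and walls round the work are solid. World frame = base frame: x ahead of the robot, y to its left, z up, the work surface at z = 0. Lengths are in m, angles in rad, forces in N, time in s.
With the tool pointing down it reaches from about 0.275 to 0.875 m from the base axis. Payload 12.5 kg.
Tool frame: the origin (TCP) lies midway between the tips of the shut fingers; the grasp point (between the pads) lies 19 mm behind it (grasp_offset is the distance from the TCP to the grasp point, in m); y points along the fingers, z is the direction in which the jaws open and shut, and the axes are right-handed (so a half turn about y gives the same grasp; the last joint's range is limited). The gripper opens to 85 mm and grips with 20 to 120 N. Pads are 22 mm wide; open, the fingers measure 114 mm over their backs; the gripper's body (76 mm by 85 mm) begins 54 mm behind the grasp point. The pads swing forward as they close: fully open they stand 13 mm farther back than shut.
Start: joints at [-1.335, 0.351, 1.652, -0, 1.139, -0.085], TCP at [0.173, -0.522, 0.231] pointing down, gripper open.
Joint ranges: [-2.75, 2.75], [-0.79, 2.1], [0.01, 2.65], [-1.57, 4.71], [0.07, 3.14], [-2.87, 2.87]. Speed limits (rad/s): [2.22, 2.22, 2.79, 3.14, 3.14, 3.14].

## Interface

Orientations are given as a 3x3 rotation matrix whose columns are the frame's x, y, z axes.
In Python, from workcell import * gives the robot as it stands. Calls block until the motion is done:
- move_ptp(position, orientation): joint-space move of the TCP to a pose.
- move_straight(position, orientation=None, speed=0.15): straight line of the TCP; orientation=None keeps the orientation; speed is the mean speed in m/s.
- goto_joints(angles): joint-space move.
- ungrasp() and grab(): open the fingers fully, or close them until they stop; the grip force is fixed at half the most.
- hold(seconds).
- solve_ik(position, orientation): joint angles nearest the present ones, or None.
- capture(name): name is "scene" or "side" or "wrist"; returns the picture (480x640x3 uint8, red, green, blue); there is no depth.
- camera_info(name): a dict with "fovy" (degrees; the focal length in pixels is half the picture's height over the tangent of half this angle, whatever the lens; pixels are square), "cx", "cy" (the principal point, pixels), "R" (3x3) and "t" (3): a world point X has camera coordinates R X + t. Camera axes: x right, y down, z forward; pixel columns grow to the right and rows downward; lengths in m; the calibration is good to about 2 mm. A picture is of the moment at which its call begins: read the wrist's pose just before it. camera_info takes no time and is no camera call; for the wrist camera it gives the pose at the moment of the call.
A pose or a line that the arm cannot do raises IKError and nothing moves.
- hand_in(): hands the job in, once; it reports no verdict.
Readings, each from a call of its own:
- get_time(): time.
- get_joint_pos(): joint angles.
- get_dq(): joint speeds.
- get_effort(): joint torques, N m.
- get_position(): TCP position.
- get_tool_rot(): TCP orientation.
- get_force(): force on the tool from outside, world axes, zero at the start.
- get_wrist_torque(): the same for the moment, N m.
- get_gripper_width(): finger opening in m.
Only numpy, scipy, OpenCV 4.12 (cv2) and the standard library are available. Lean on these libraries where they do the work, as an engineer would, in place of code of your own. Each camera call takes 0.05 s, during which the arm holds its last target.

## Working session

There is one attempt and no reset: what is moved stays moved. The work goes in short steps, each a Python script; the robot and the scene stay as the last script left them, time stands still between calls to the robot, and variables do not carry over. Pictures are saved under pics/ and viewed, and the job is handed in when it is done.

```bash
mkdir -p pics; ls; python3 - <<'E'
from workcell import *
import cv2,numpy as np
for n in ["scene","side","wrist"]:
    ci=camera_info(n); print(n,ci)
    cv2.imwrite(f"pics/{n}0.png",capture(n)[:,:,::-1])
print(get_time(),get_position(),get_tool_rot(),get_force(),get_gripper_width())
E
```

```text
pics
scene {'fovy': 42.85263213222856, 'cx': 320.6490849023956, 'cy': 234.21659556487663, 'R': array([[-0.75282804, -0.65814875, -0.00949524],
       [-0.37489838,  0.44059802, -0.81567432],
       [ 0.54101862, -0.61050275, -0.57843344]]), 't': array([0.42497977, 0.2494001 , 1.12418195])}
side {'fovy': 56.89264687475393, 'cx': 322.6813868253336, 'cy': 230.9578919813256, 'R': array([[-0.98392647, -0.17808928, -0.01314957],
       [-0.09695825,  0.59461748, -0.79814106],
       [ 0.14995933, -0.78403715, -0.60232711]]), 't': array([0.54460697, 0.11194854, 0.84664575])}
wrist {'fovy': 70.72726980318974, 'cx': 324.0373327511133, 'cy': 247.2153830951628, 'R': array([[ 3.16024641e-01, -9.48750974e-01, -1.20035990e-04],
       [-9.05643636e-01, -3.01703482e-01,  2.97967469e-01],
       [-2.82733142e-01, -9.40563529e-02, -9.54576017e-01]]), 't': array([-0.55069268, -0.03858663,  0.37875503])}
0.15 [ 0.17339408 -0.52168601  0.23088841] [[-9.48983431e-01 -2.13111591e-04  3.15325867e-01]
 [-3.15325933e-01  8.38758416e-04 -9.48983062e-01]
 [-6.22429349e-05 -9.99999626e-01 -8.63167451e-04]] [-0.39741236 -1.01728745 -0.04463985] 0.08513442703920697
```

View pics/scene0.png

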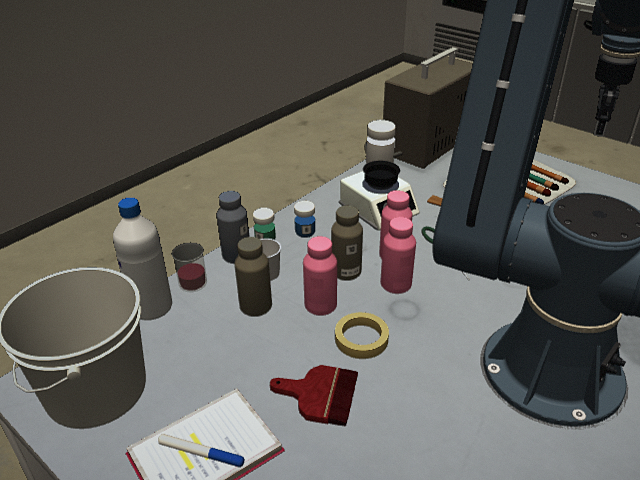

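View pics/side0.png

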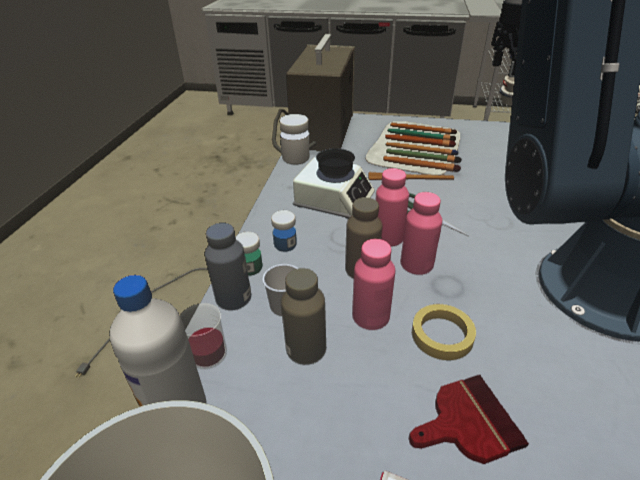

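View pics/wrist0.png

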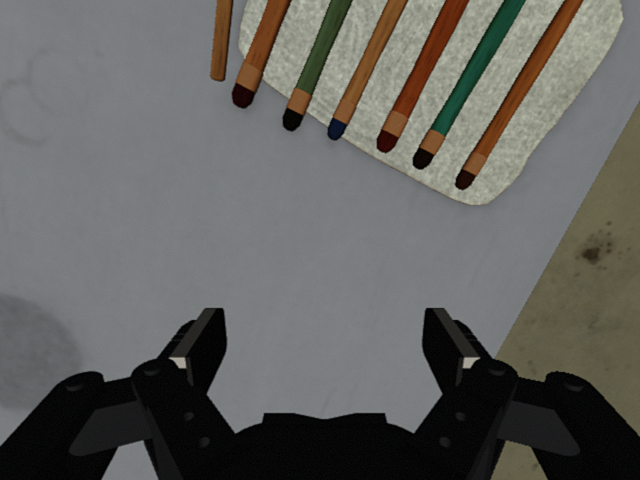

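```bash
python3 - <<'E'
import cv2,numpy as np
out=[]
for n,boxes in [("scene",[(205,180,380,320)]),("side",[(190,190,400,370)])]:
    im=cv2.imread(f"pics/{n}0.png")
    hsv=cv2.cvtColor(im,cv2.COLOR_BGR2HSV)
    for p in ([(254,285),(250,250),(347,240),(232,240),(347,218)] if n=="scene" else [(304,325),(303,285),(360,240),(365,210),(227,280)]): print(n,p,hsv[p[1],p[0]],im[p[1],p[0]])
    x0,y0,x1,y1=boxes[0]
    out.append(cv2.resize(im[y0:y1,x0:x1],(790,int(790*(y1-y0)/(x1-x0))) if False else (390*2//2*1,400),interpolation=cv2.INTER_CUBIC))
cv2.imwrite("pics/crop0.png",np.hstack(out))
im=cv2.imread("pics/scene0.png")[110:240,330:430];cv2.imwrite("pics/mix0.png",np.hstack([cv2.resize(im,(400,520)),cv2.resize(cv2.imread("pics/side0.png")[130:230,285:385],(400,520))]))
E
```

```text
scene (254, 285) [17 91 45] [29 38 45]
scene (250, 250) [28 62 99] [75 97 99]
scene (347, 240) [15 91 45] [29 37 45]
scene (232, 240) [ 0  6 40] [39 39 40]
scene (347, 218) [26 71 79] [57 76 79]
side (304, 325) [16 45 62] [51 57 62]
side (303, 285) [ 21  34 105] [ 91 101 105]
side (360, 240) [15 71 65] [47 56 65]
side (365, 210) [ 24  45 108] [ 89 104 108]
side (227, 280) [60  9 57] [55 57 55]
```

View pics/crop0.png

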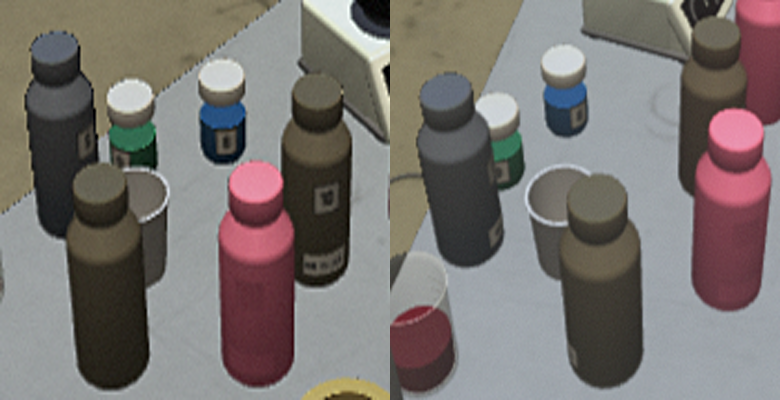

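View pics/mix0.png

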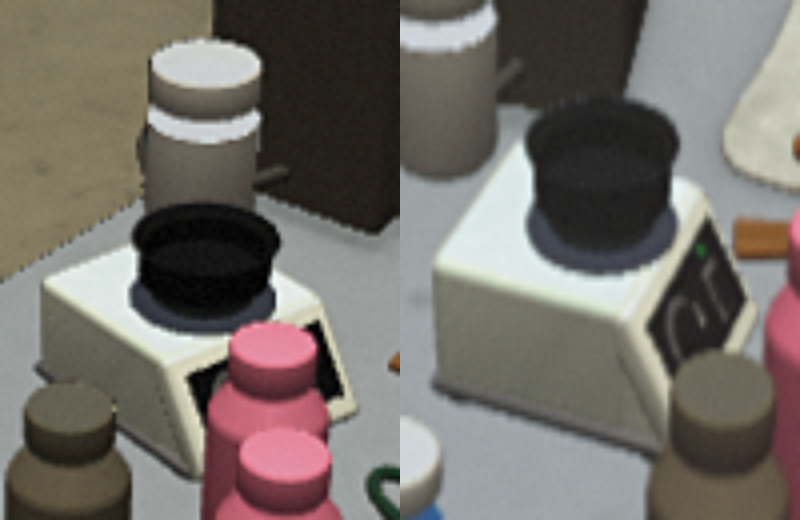

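```bash
cat > h.py <<'E'
import cv2,numpy as np
def K(ci):
    f=240/np.tan(np.radians(ci["fovy"])/2); return f,ci["cx"],ci["cy"]
def ray(ci,u,v):
    f,cx,cy=K(ci); d=ci["R"].T@np.array([(u-cx)/f,(v-cy)/f,1.]); return -ci["R"].T@ci["t"], d/np.linalg.norm(d)
def onplane(ci,u,v,z):
    c,d=ray(ci,u,v); return c+d*(z-c[2])/d[2]
def proj(ci,X):
    f,cx,cy=K(ci); p=ci["R"]@np.asarray(X)+ci["t"]; return np.array([cx+f*p[0]/p[2],cy+f*p[1]/p[2]])
def tri(cis,uvs):
    A=np.zeros((3,3));b=np.zeros(3)
    for ci,(u,v) in zip(cis,uvs):
        c,d=ray(ci,u,v);P=np.eye(3)-np.outer(d,d);A+=P;b+=P@c
    X=np.linalg.solve(A,b); return X,[proj(ci,X)-np.array(uv) for ci,uv in zip(cis,uvs)]
E
python3 - <<'E'
from workcell import *
from h import *
vis=[]
for n,seeds,pinkx in [("scene",{"A":(222,232,285,320),"B":(322,200,368,285)},0),("side",{"A":(275,262,335,370),"B":(335,195,390,285)},0)]:
    im=cv2.imread(f"pics/{n}0.png");hsv=cv2.cvtColor(im,cv2.COLOR_BGR2HSV)
    h,s,v=[hsv[:,:,i].astype(int) for i in range(3)]
    m=((h>8)&(h<36)&(s>27)&(v<120)).astype(np.uint8)*255
    o=im.copy()
    for k,(x0,y0,x1,y1) in seeds.items():
        mm=np.zeros_like(m);mm[y0:y1,x0:x1]=m[y0:y1,x0:x1]
        mm=cv2.morphologyEx(mm,cv2.MORPH_CLOSE,np.ones((5,5)))
        c=max(cv2.findContours(mm,0,1)[0],key=cv2.contourArea)
        cv2.drawContours(o,[c],-1,(0,255,0),1)
        f=np.zeros_like(m);cv2.drawContours(f,[c],-1,255,-1)
        bx=cv2.boundingRect(c);print(n,k,bx)
        for r in range(bx[1],bx[1]+bx[3],6):
            q=np.flatnonzero(f[r]);print(r,q[0],q[-1],end="; ")
        print()
    vis.append(cv2.resize(o[180:380,190:400],(400,380),interpolation=0))
    g=im.max(2)
    mm=np.zeros_like(m);
    x0,y0,x1,y1=(360,158,403,195) if n=="scene" else (314,148,358,182)
    mm[y0:y1,x0:x1]=((g<50)*255)[y0:y1,x0:x1]
    c=max(cv2.findContours(mm,0,1)[0],key=cv2.contourArea);bx=cv2.boundingRect(c);print(n,"cup",bx)
    for r in range(bx[1],bx[1]+bx[3],1):
        q=np.flatnonzero(mm[r]);print(r,q[0],q[-1],end="; ")
    print()
cv2.imwrite("pics/m1.png",np.hstack(vis))
E
```

```text
scene A (234, 232, 46, 84)
232 240 257; 238 240 262; 244 237 277; 250 238 278; 256 237 279; 262 234 278; 268 235 278; 274 236 278; 280 237 269; 286 238 269; 292 238 270; 298 239 271; 304 240 271; 310 242 268; 
scene B (331, 200, 37, 80)
200 341 367; 206 340 367; 212 336 367; 218 336 367; 224 334 360; 230 331 362; 236 332 362; 242 332 361; 248 332 361; 254 334 361; 260 337 361; 266 337 361; 272 337 360; 278 339 353; 
scene cup (363, 161, 37, 29)
161 372 387; 162 369 391; 163 367 393; 164 366 395; 165 365 396; 166 364 397; 167 364 398; 168 363 398; 169 363 399; 170 363 399; 171 364 399; 172 365 398; 173 365 398; 174 365 397; 175 365 397; 176 365 397; 177 365 397; 178 365 396; 179 365 396; 180 365 396; 181 365 396; 182 367 395; 183 368 398; 184 368 398; 185 369 398; 186 370 398; 187 371 390; 188 373 388; 189 376 387; 
side A (275, 267, 51, 97)
267 280 289; 273 277 314; 279 275 317; 285 276 316; 291 283 320; 297 281 323; 303 281 324; 309 281 324; 315 283 324; 321 284 324; 327 285 324; 333 285 324; 339 286 324; 345 287 324; 351 288 324; 357 291 319; 363 304 305; 
side B (335, 195, 47, 82)
195 335 366; 201 335 376; 207 335 378; 213 349 377; 219 348 379; 225 347 381; 231 347 380; 237 347 380; 243 347 362; 249 346 360; 255 346 360; 261 346 355; 267 346 353; 273 348 353; 
side cup (317, 148, 38, 30)
148 314 337; 149 321 340; 150 324 345; 151 321 347; 152 321 350; 153 319 351; 154 318 352; 155 318 353; 156 317 353; 157 317 354; 158 317 353; 159 318 353; 160 318 352; 161 319 351; 162 319 351; 163 319 351; 164 319 351; 165 319 351; 166 319 351; 167 320 351; 168 320 351; 169 319 351; 170 320 350; 171 321 349; 172 322 348; 173 323 347; 174 324 346; 175 325 345; 176 326 343; 177 329 340;
```

View pics/m1.png

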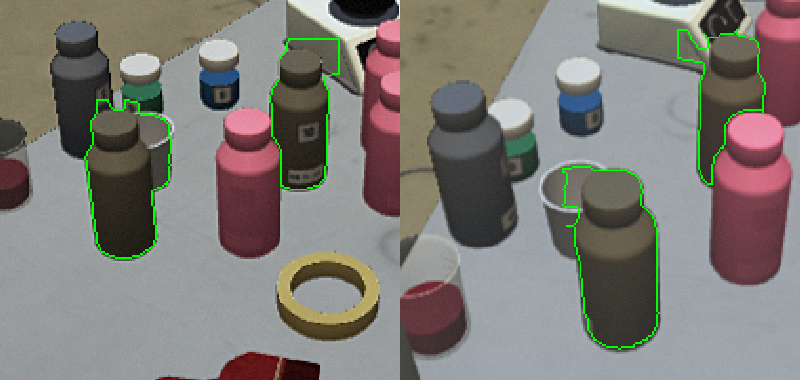

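```bash
python3 - <<'E'
from workcell import *
from h import *
S,D=camera_info("scene"),camera_info("side")
def axis(p,q):
    A=[];b=[]
    for ci,pts in ((S,p),(D,q)):
        for u,v in pts:
            c,d=ray(ci,u,v);n=np.array([-d[1],d[0]]);n/=np.linalg.norm(n);A.append(n);b.append(n@c[:2])
    x,r,_,_=np.linalg.lstsq(np.array(A),np.array(b),rcond=None);return x,np.array(A)@x-b
A,ra=axis([(254.5,292.5),(255.5,301),(254,295)],[(304.3,318),(305,330),(306,345)])
B,rb=axis([(347,230.5),(347.3,236)],[(364,231),(364,225)])
print(A,ra);print(B,rb)
for X in (A,B):
    for z in (0,.0815,.163): print(z,proj(S,[*X,z]),proj(D,[*X,z]))
P,e=tri([S,D],[(381.5,169.5),(336,157)]);print("rim",P,e)
print(onplane(S,381.5,169.5,.121),onplane(D,336,157,.121))
# others: foot centers approx
for nm,uv,z in [("slate",(231,199),.163),("pinkF",(320,246),.163),("pinkB1",(398,198),.163),("pinkB2",(400,226),.163),("cup",(262,246),.072),("blue",(304.5,208),.078),("green",(263.5,215),.078),("whitejug",(380,128),.12)]: print(nm,onplane(S,*uv,z).round(3))
for nm,uv,z in [("slate",(221,233),.163),("pinkF",(376,251),.163),("pinkB1",(394,178),.163),("pinkB2",(427,203),.163),("cup",(283,277),.072),("blue",(284,219),.078),("beaker",(203,318),.089)]: print(nm,onplane(D,*uv,z).round(3))
for uv in [(38+0,0)]: pass
E
```

```text
[0.53931022 0.23437467] [ 3.66567129e-04  7.64452772e-04 -1.12788051e-03 -1.17880669e-04
 -7.49393156e-05  1.89061229e-04]
[0.46889991 0.02200736] [-0.00043061  0.0004316   0.00030123 -0.00030225]
0 [255.64998746 306.51749255] [306.13793983 349.50288028]
0.0815 [252.76396241 276.12915145] [304.28543147 316.39650879]
0.163 [249.64706116 243.30980424] [302.15119617 278.25536549]
0 [346.4200113  271.55729592] [361.74071651 270.13841383]
0.0815 [346.98300312 242.02994881] [363.4367025  238.52131867]
0.163 [347.58778661 210.31074574] [365.34043019 203.0314383 ]
rim [ 0.56068796 -0.22319752  0.12153637] [array([ 0.00931164, -0.096969  ]), array([0.01758453, 0.10116562])]
[ 0.5609686  -0.22358154  0.121     ] [ 0.56096207 -0.22470293  0.121     ]
slate [0.687 0.149 0.163]
pinkF [0.43  0.153 0.163]
pinkB1 [ 0.417 -0.085  0.163]
pinkB2 [ 0.353 -0.001  0.163]
cup [0.608 0.142 0.072]
blue [ 0.633 -0.022  0.078]
green [0.686 0.061 0.078]
whitejug [ 0.704 -0.409  0.12 ]
slate [0.696 0.15  0.163]
pinkF [0.439 0.155 0.163]
pinkB1 [ 0.422 -0.076  0.163]
pinkB2 [0.359 0.004 0.163]
cup [0.598 0.142 0.072]
blue [ 0.637 -0.021  0.078]
beaker [0.691 0.27  0.089]
```

```bash
cat >> h.py <<'E'
A=np.array([.5393,.2344]);B=np.array([.4689,.0220]);C=np.array([.5608,-.2235])
def down(deg):
    a=np.radians(deg);z=np.array([np.cos(a),np.sin(a),0]);y=np.array([0,0,-1.]);return np.c_[np.cross(y,z),y,z]
E
python3 - <<'E'
from workcell import *
from h import *
for X,a in ((A,128),(A,-52),(B,145),(B,-35),(C,145),(C,-35),(C,128),(C,-52)):
    for z in (.134,.30,.36): print(X,a,z,(lambda q: None if q is None else np.round(q,2))(solve_ik([*X,z],down(a))))
print(get_joint_pos())
E
```

```text
[0.5393 0.2344] 128 0.134 [ 0.33  0.53  1.64 -0.    0.97 -1.9 ]
[0.5393 0.2344] 128 0.3 [ 0.33  0.36  1.46 -0.    1.32 -1.9 ]
[0.5393 0.2344] 128 0.36 [ 0.33  0.33  1.37 -0.    1.45 -1.9 ]
[0.5393 0.2344] -52 0.134 [ 0.33  0.53  1.64 -0.    0.97  1.24]
[0.5393 0.2344] -52 0.3 [0.33 0.36 1.46 0.   1.32 1.24]
[0.5393 0.2344] -52 0.36 [0.33 0.33 1.37 0.   1.45 1.24]
[0.4689 0.022 ] 145 0.134 [-0.05  0.34  1.95 -0.    0.85 -2.58]
[0.4689 0.022 ] 145 0.3 [-0.05  0.13  1.76 -0.    1.25 -2.58]
[0.4689 0.022 ] 145 0.36 [-0.05  0.09  1.66 -0.    1.39 -2.58]
[0.4689 0.022 ] -35 0.134 [-0.05  0.34  1.95 -0.    0.85  0.56]
[0.4689 0.022 ] -35 0.3 [-0.05  0.13  1.76 -0.    1.25  0.56]
[0.4689 0.022 ] -35 0.36 [-0.05  0.09  1.66 -0.    1.39  0.56]
[ 0.5608 -0.2235] 145 0.134 None
[ 0.5608 -0.2235] 145 0.3 None
[ 0.5608 -0.2235] 145 0.36 None
[ 0.5608 -0.2235] -35 0.134 [-0.46  0.56  1.59 -0.    0.99  0.15]
[ 0.5608 -0.2235] -35 0.3 [-0.46  0.39  1.42 -0.    1.33  0.15]
[ 0.5608 -0.2235] -35 0.36 [-0.46  0.36  1.32 -0.    1.46  0.15]
[ 0.5608 -0.2235] 128 0.134 [-0.46  0.56  1.59 -0.    0.99 -2.69]
[ 0.5608 -0.2235] 128 0.3 [-0.46  0.39  1.42 -0.    1.33 -2.69]
[ 0.5608 -0.2235] 128 0.36 [-0.46  0.36  1.32 -0.    1.46 -2.69]
[ 0.5608 -0.2235] -52 0.134 [-0.46  0.56  1.59 -0.    0.99  0.45]
[ 0.5608 -0.2235] -52 0.3 [-0.46  0.39  1.42  0.    1.33  0.45]
[ 0.5608 -0.2235] -52 0.36 [-0.46  0.36  1.32  0.    1.46  0.45]
[-1.33459104e+00  3.51096995e-01  1.65228274e+00 -1.20144403e-05
  1.13907826e+00 -8.45898024e-02]
```

```bash
python3 - <<'E'
from workcell import *
from h import *
move_ptp([*B,.27],down(-35))
hold(.2)
ci=camera_info("wrist");cv2.imwrite("pics/wB.png",capture("wrist")[:,:,::-1])
for X in (B,): print(proj(ci,[*X,.163]),proj(ci,[*X,.0]),-ci["R"].T@ci["t"])
print(get_time(),get_position(),get_force())
E
```

```text
[322.32837226 244.24289685] [322.87529551 205.76875839] [0.51317461 0.08323334 0.41210004]
2.6167 [0.46894949 0.02167894 0.26996904] [-0.49167397  0.26146842 -0.48653645]
```

View pics/wB.png

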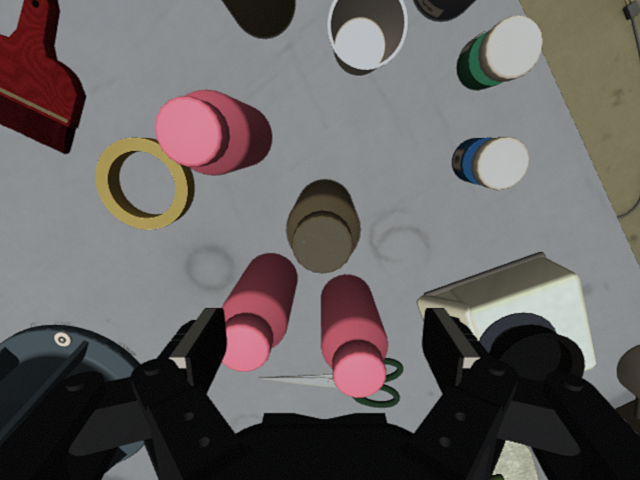

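The wrist view shows the olive cap at about (322, 242), where I predicted (322, 244). The finger lanes are clear of the pink bottles at (248, 342) and (360, 370). I'll descend, grip the cap and lift.

```bash
cat >> h.py <<'E'
from workcell import *
def fz(n=10):
    F=[]
    for _ in range(n): hold(.03);F.append(get_force())
    return np.mean(F,0).round(2),np.std(F,0).round(2)
E
python3 - <<'E'
from h import *
print("free",fz())
move_straight([*B,.135],speed=.12)
print(fz(5),get_position())
grab()
print("w",get_gripper_width(),fz(5),get_time())
cv2.imwrite("pics/gB.png",np.hstack([cv2.resize(capture("side")[150:310,280:480],(400,320)),cv2.resize(capture("wrist"),(400,320))])[:,:,::-1])
E
```

```text
free (array([-0.4 ,  0.17, -0.04]), array([0.47, 0.46, 0.44]))
(array([ 0.4 , -0.04, -0.06]), array([0.62, 0.61, 0.44])) [0.4691385  0.02200634 0.13546792]
w 0.045722816740706086 (array([-3.14,  2.46,  9.87]), array([0.26, 0.31, 0.39])) 5.025
```

View pics/gB.png

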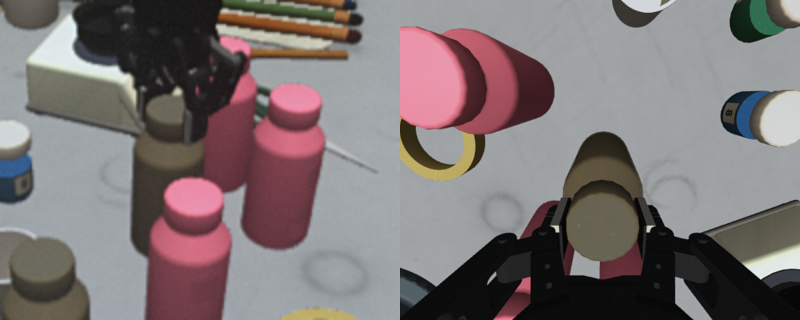

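Width 46 mm, so the cap is held. The upward 10 N comes from the pads swinging forward as they closed. Next I lift and weigh.

```bash
python3 - <<'E'
from h import *
z0=get_position();print(z0)
move_straight([*B,.195],speed=.1); hold(.3)
print("lift",fz(25),get_wrist_torque(),get_gripper_width(),get_position(),get_time())
cv2.imwrite("pics/lB.png",np.hstack([cv2.resize(capture("side")[100:310,250:480],(400,365)),cv2.resize(capture("scene")[130:330,250:450],(400,365))])[:,:,::-1])
E
```

```text
[0.46890199 0.02231137 0.1356044 ]
lift (array([ 0.05,  0.09, -5.01]), array([0.48, 0.41, 0.48])) [-0.00219866 -0.01598175 -0.03725429] 0.04531789586251861 [0.46890561 0.02198963 0.19500553] 7.0083
```

View pics/lB.png

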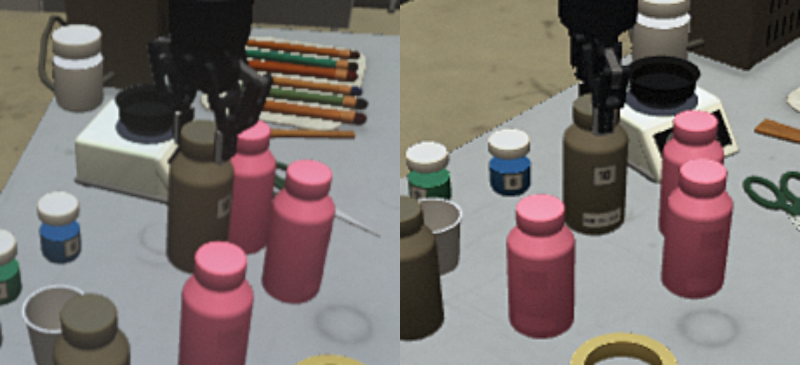

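About 5.0 N (0.51 kg), with the bottle hanging upright. I'll set it back in place and weigh the other.

```bash
python3 - <<'E'
from h import *
move_straight([*B,.1362],speed=.1); print("down",fz(5))
move_straight([*B,.1355],speed=.03); print("down",fz(5))
ungrasp(); print(fz(5),get_gripper_width())
move_straight([*B,.27],speed=.25)
move_ptp([*A,.27],down(-52));hold(.15)
ci=camera_info("wrist");w=capture("wrist");cv2.imwrite("pics/wA.png",w[:,:,::-1]);print(proj(ci,[*A,.163]),proj(ci,[*B,.163]))
cv2.imwrite("pics/sA.png",capture("side")[:,:,::-1])
print(get_time())
E
```

```text
down (array([-0.07, -0.34, -4.81]), array([0.15, 0.4 , 0.49]))
down (array([-0.45,  0.39, -1.14]), array([0.65, 0.52, 0.2 ]))
(array([-0.13, -0.24,  0.03]), array([0.46, 0.21, 0.42])) 0.08541245927959154
[321.17815287 244.03218177] [454.50573858 434.73179517]
10.9167
```

View pics/wA.png

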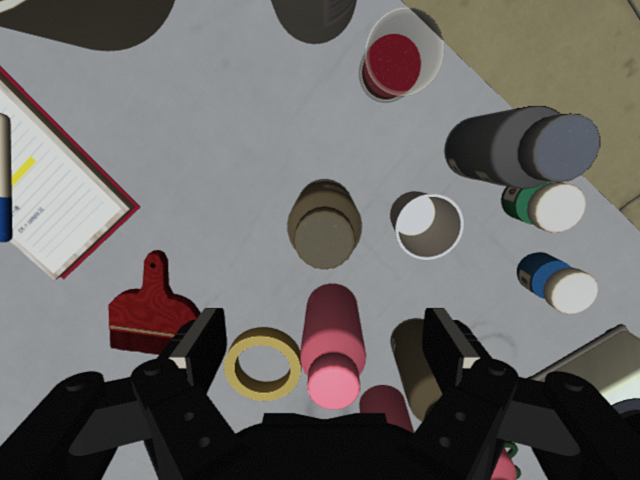

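View pics/sA.png

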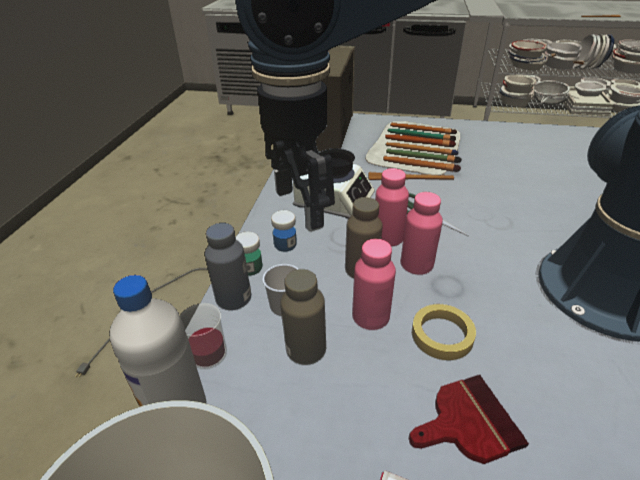

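```bash
python3 - <<'E'
from h import *
im=cv2.imread("pics/wA.png");ci=camera_info("wrist")
for r in range(170,280,8):
    d=np.abs(im[r,280:375].astype(int).sum(1)); q=np.flatnonzero(d<330)
    print(r,280+q[0],280+q[-1])
for x in (310,324,335): print(x,im[195:275,x].astype(int).sum(1)[::3])
print(onplane(ci,324,237.5,.163))
E
```

```text
Traceback (most recent call last):
IndexError: index 0 is out of bounds for axis 0 with size 0
```

```bash
python3 - <<'E'
from h import *
im=cv2.imread("pics/wA.png");ci=camera_info("wrist")
cv2.imwrite("pics/wAz.png",cv2.resize(im[170:290,260:390],(780,720))[:600])
for p in [(324,208),(324,205),(324,240),(300,240),(352,240)]: 
    X=onplane(ci,*p,.163);print(p,X)
E
```

```text
(324, 208) [0.56281095 0.25025477 0.163     ]
(324, 205) [0.56458869 0.25164254 0.163     ]
(324, 240) [0.54323937 0.23497651 0.163     ]
(300, 240) [0.53191032 0.24949693 0.163     ]
(352, 240) [0.55645875 0.21803327 0.163     ]
```

View pics/wAz.png

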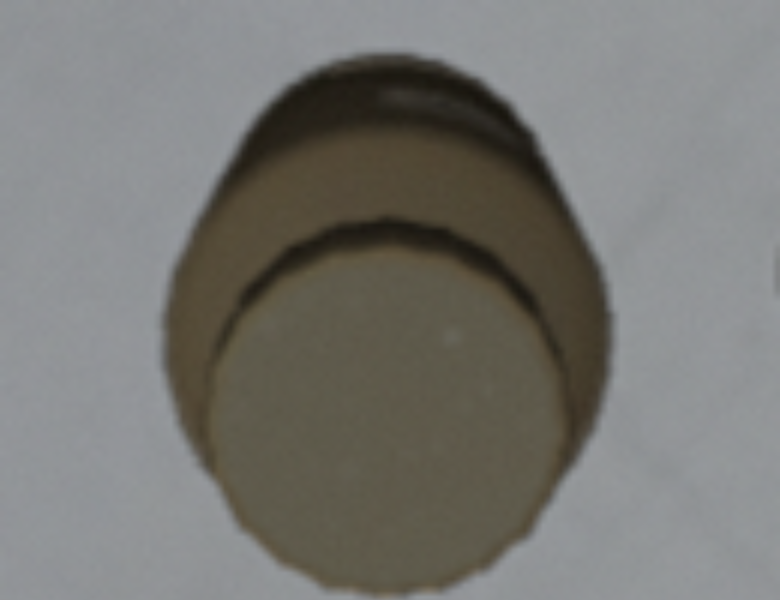

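```bash
sed -i 's/^A=np.array(\[.5393,.2344\])/A=np.array([.5422,.2346])/' h.py; python3 - <<'E'
from h import *
move_straight([*A,.135],speed=.15)
grab();print(get_gripper_width(),fz(5))
move_straight([*A,.195],speed=.1); hold(.3)
print("lift",fz(25),get_gripper_width(),get_position(),get_time())
cv2.imwrite("pics/lA.png",np.hstack([cv2.resize(capture("side")[200:400,200:400],(400,400)),cv2.resize(capture("scene")[170:330,170:330],(400,400))])[:,:,::-1])
E
```

```text
0.04518960003439661 (array([-1.52,  0.19,  5.82]), array([0.44, 0.5 , 1.02]))
lift (array([-0.18,  0.18, -1.6 ]), array([0.38, 0.6 , 0.44])) 0.04504446597861787 [0.54220489 0.2345923  0.19499854] 14.475
```

View pics/lA.png

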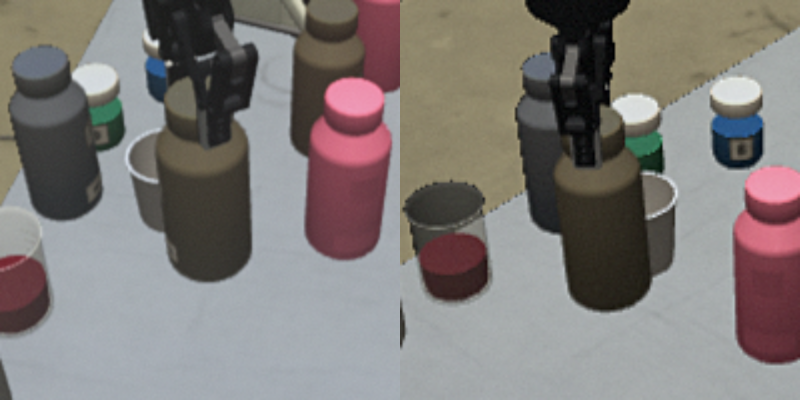

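A weighs 1.6 N against 5.0 N for B, so A is the lighter. I'll put it back, then return above B and look at it and the cup.

```bash
python3 - <<'E'
from h import *
move_straight([*A,.1358],speed=.1); print("down",fz(5))
move_straight([*A,.135],speed=.03); print("down",fz(5))
ungrasp()
move_straight([*A,.27],speed=.25)
move_ptp([*B,.27],down(-35));hold(.15)
ci=camera_info("wrist");w=capture("wrist")[:,:,::-1];cv2.imwrite("pics/wB2.png",w);print(proj(ci,[*B,.163]),proj(ci,[*C,.121]))
import pickle;pickle.dump(ci,open("wB2.pkl","wb"))
cv2.imwrite("pics/wB2z.png",np.hstack([cv2.resize(w[170:290,260:380],(390,390)),cv2.resize(w[280:400,480:600],(390,390))]))
cv2.imwrite("pics/sB2.png",capture("side")[:,:,::-1])
print(get_time())
E
```

```text
down (array([-2.79,  1.38,  5.14]), array([0.66, 0.41, 0.35]))
down (array([-4.54,  1.34, 11.79]), array([0.6 , 0.4 , 0.23]))
[323.00090659 245.8628975 ] [534.84707932 373.03801389]
18.225
```

View pics/wB2z.png

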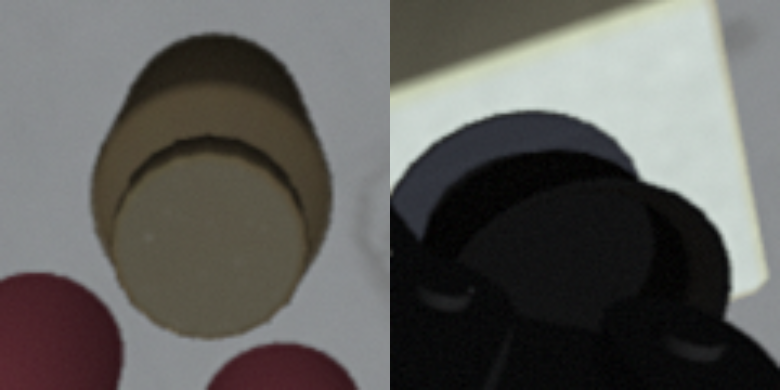

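View pics/sB2.png

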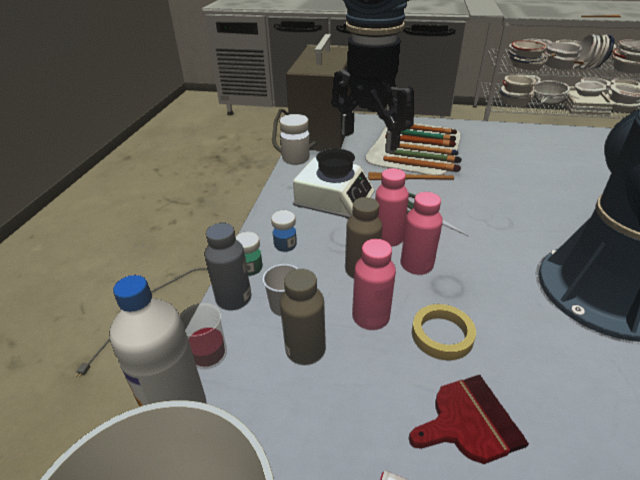

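A and B both stand as before. Time is ample, so I'll look straight down on the cup before carrying the bottle there.

```bash
python3 - <<'E'
from h import *
move_ptp([*C,.29],down(-52));hold(.2)
ci=camera_info("wrist");w=capture("wrist")[:,:,::-1];cv2.imwrite("pics/wC.png",w)
import pickle;pickle.dump(ci,open("wC.pkl","wb"))
print(proj(ci,[*C,.121]),proj(ci,[*C,.098]),get_time())
g=w.max(2);print(g[200:330:6,323]);print(g[225,250:400:6])
E
```

```text
[323.71041822 226.66599345] [323.70720622 221.20696903] 19.5
[ 20  19  20  20  21  21  21  22  19  22   8  19 196 188 154 155 153 151
 152 151 152 150]
[153 150  11  12  58  16  15   8  21  20  19  24  21  20  21  18  20  20
  19  13  18  77 224 226 224]
```

View pics/wC.png

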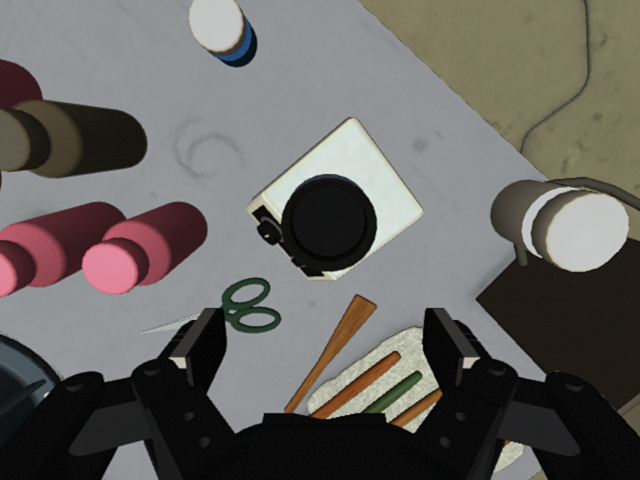

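```bash
python3 - <<'E'
import cv2,numpy as np
w=cv2.imread("pics/wC.png")[160:290,260:400].astype(float)
cv2.imwrite("pics/wCz.png",cv2.resize(np.clip(w*5,0,255).astype(np.uint8),None,fx=4.5,fy=4.5,interpolation=cv2.INTER_CUBIC))
E
```

```text
(no output)
```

View pics/wCz.png

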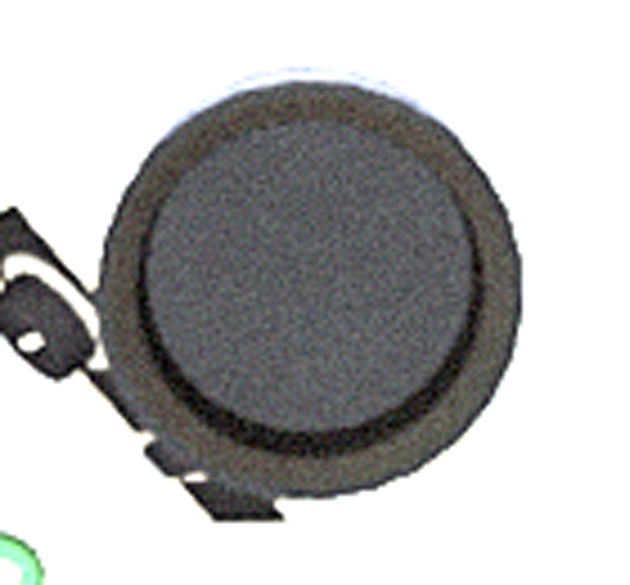

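```bash
python3 - <<'E'
from h import *
import pickle
ci=pickle.load(open("wC.pkl","rb"))
print(onplane(ci,329.,224.3,.121),onplane(ci,328.2,221.2,.098),C)
print(np.linalg.norm(onplane(ci,282.2,224.3,.121)-onplane(ci,376,224.3,.121)))
E
```

```text
[ 0.56569412 -0.2260127   0.121     ] [ 0.5636125  -0.22707162  0.098     ] [ 0.5608 -0.2235]
0.08863457643853437
```

```bash
sed -i 's/C=np.array(\[.5608,-.2235\])/C=np.array([.5634,-.2257])/' h.py; python3 - <<'E'
from h import *
move_ptp([*B,.27],down(-35))
move_straight([*B,.135],speed=.15)
grab();print(get_gripper_width(),get_position())
move_straight([*B,.35],speed=.15);hold(.2);print(fz(8))
move_straight([*C,.35],speed=.15)
move_straight([*C,.285],speed=.1);hold(.2);print(fz(8),get_gripper_width())
a=capture("side");b=capture("scene")
cv2.imwrite("pics/s3.png",a[:,:,::-1]);cv2.imwrite("pics/c3.png",b[:,:,::-1])
cv2.imwrite("pics/cmp3.png",np.hstack([cv2.resize(a[90:220,280:410],(400,400)),cv2.resize(b[90:220,320:450],(400,400))])[:,:,::-1])
print(get_time())
E
```

```text
0.04603293136718683 [0.46926594 0.02221538 0.13596812]
(array([ 0.12,  0.  , -4.93]), array([0.33, 0.63, 0.7 ]))
(array([ 0.42,  0.06, -4.96]), array([0.47, 0.49, 0.42])) 0.045629796146852294
27.375
```

View pics/cmp3.png

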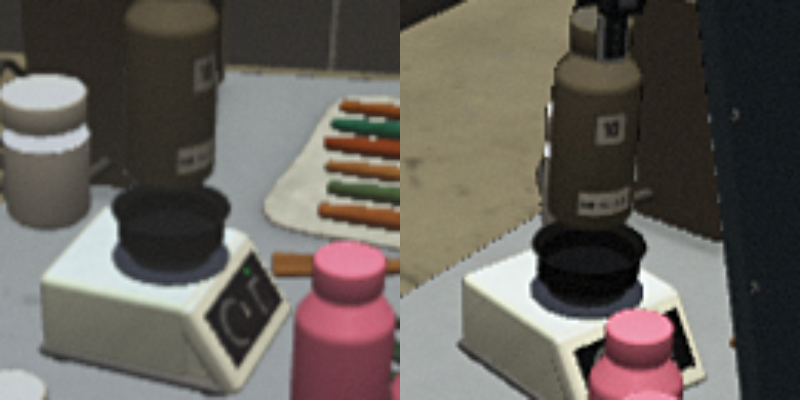

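```bash
python3 - <<'E'
from h import *
S,D=camera_info("scene"),camera_info("side")
for n,ci,y in (("s3",D,(130,150)),("c3",S,(140,160))):
    im=cv2.imread(f"pics/{n}.png")[:, :]
    x0,x1=(300,370) if n=="s3" else (355,415)
    cv2.imwrite(f"pics/{n}z.png",cv2.resize(np.clip(im[100:180,x0:x1].astype(float)*2.2,0,255).astype(np.uint8),None,fx=7,fy=7,interpolation=cv2.INTER_CUBIC))
    for z in (.121,.16,.19,.23): print(n,z,proj(ci,[*C,z]))
E
```

```text
s3 0.121 [335.03469443 156.72709204]
s3 0.16 [335.09696091 141.37333835]
s3 0.19 [335.14686157 129.06876626]
s3 0.23 [335.21628914 111.94922045]
c3 0.121 [381.21573008 168.85897238]
c3 0.16 [381.98890501 154.66204645]
c3 0.19 [382.59994841 143.44215618]
c3 0.23 [383.43768159 128.0598211 ]
```

View pics/s3z.png

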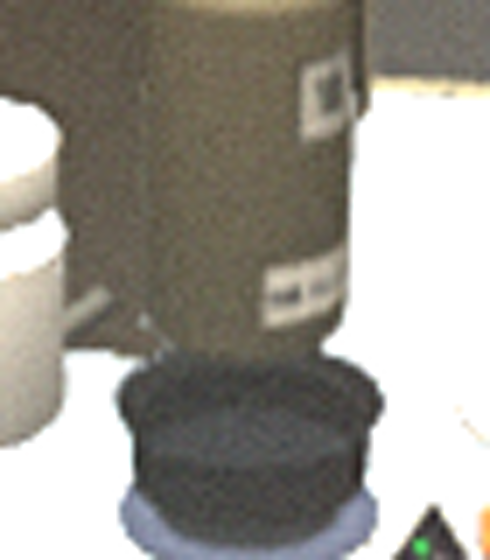

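View pics/c3z.png

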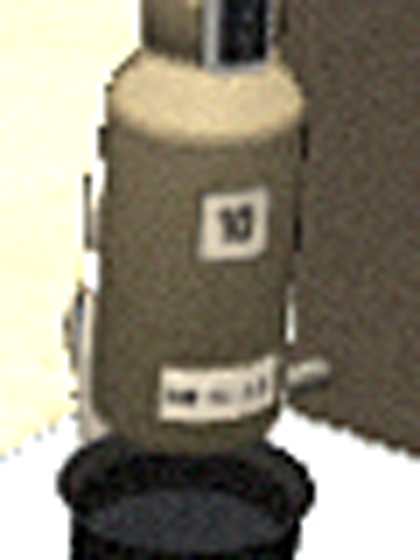

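Compared with the rim, the bottle's axis is off by about 0.2 px in both fixed views, so it is centred to about 1 mm. I'll lower it with force checks.

```bash
python3 - <<'E'
from h import *
move_straight([*C,.250],speed=.1);print(.25,fz(5)[0])
for z in (.243,.239,.2365,.235,.234,.233,.232,.231,.230,.229,.228,.227):
    move_straight([*C,z],speed=.03);f=fz(6)[0];print(z,f,get_position().round(4),get_wrist_torque().round(2))
    if f[2]>4 or np.hypot(f[0],f[1])>8: break
print(get_time(),get_gripper_width())
E
```

```text
0.25 [ 0.05  0.25 -4.64]
0.243 [-0.05 -0.15 -4.77] [ 0.5635 -0.2257  0.2431] [-0.   -0.01 -0.04]
0.239 [ 0.05 -0.07 -4.62] [ 0.5634 -0.2257  0.2391] [-0.01  0.02 -0.03]
0.2365 [-0.1  -0.12 -4.86] [ 0.5634 -0.2257  0.2366] [ 0.04 -0.01  0.03]
0.235 [-0.35 -0.17 -5.2 ] [ 0.5634 -0.2257  0.235 ] [-0.    0.   -0.03]
0.234 [ 0.23 -0.24 -3.52] [ 0.5635 -0.2257  0.2341] [-0.02 -0.09 -0.02]
0.233 [-0.16 -0.07  0.22] [ 0.5635 -0.2258  0.2332] [0.02 0.07 0.  ]
0.232 [-0.27  0.06  1.6 ] [ 0.5635 -0.2258  0.2321] [-0.02 -0.07 -0.01]
0.231 [ 0.16 -0.43  1.86] [ 0.5634 -0.2257  0.231 ] [-0.15 -0.09 -0.03]
0.23 [ 0.31 -0.36  2.64] [ 0.5634 -0.2257  0.2301] [-0.09 -0.11  0.02]
0.229 [ 0.24 -0.58  3.01] [ 0.5635 -0.2257  0.2291] [-0.12 -0.1  -0.05]
0.228 [ 0.81 -0.55  4.12] [ 0.5635 -0.2257  0.2281] [-0.16 -0.2   0.01]
33.1583 0.04567623357249754
```

Contact came at TCP z = 0.234, and the spring slope matches the description. I'll continue to the stop.

```bash
python3 - <<'E'
from h import *
z=.2275
while z>.2215:
    z-=.0005
    move_straight([*C,z],speed=.03);f=fz(6)[0];print(round(z,4),f,get_position().round(4))
    if f[2]>13: break
hold(1);print(fz(10),get_gripper_width(),get_position(),get_time())
a=capture("side");b=capture("scene");cv2.imwrite("pics/f.png",np.hstack([cv2.resize(a[90:390,190:480],(400,400)),cv2.resize(b[100:330,180:450],(400,400))])[:,:,::-1])
E
```

```text
0.227 [-1.11  0.39 11.31] [ 0.5636 -0.2257  0.228 ]
0.2265 [-1.75  0.93 14.55] [ 0.5637 -0.2257  0.2279]
(array([-1.79,  0.79, 14.4 ]), array([0.51, 0.61, 0.52])) 0.045565407099847716 [ 0.56369064 -0.22573176  0.2279362 ] 35.3917
```

View pics/f.png

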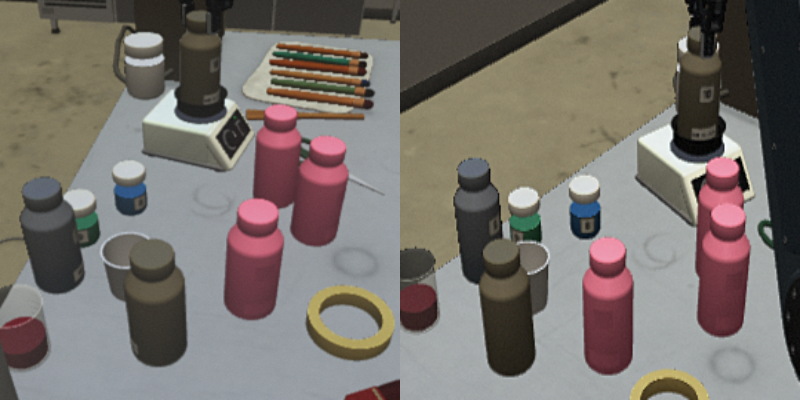

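```bash
python3 -c "
from workcell import *
hand_in()"
```

```text
the job is handed in; nothing more can be done
```

The heavier olive bottle is upright in the mixer cup, pressed to the stop and still gripped. I handed the job in at about 35 s of the 72 s allowed.

- **Weighing:** I lifted both bottles by the cap. The one at (0.469, 0.022) weighed about 5.0 N and the one at (0.542, 0.235) about 1.6 N. The lighter one went back to its place, about 1 mm off by the side view.
- **Pressing:** The foot touched the cup floor at TCP z ≈ 0.234. The force then rose gently over about 6 mm and became stiff at 0.228, which is the stop. The arm pushes down with about 14.4 N. With the bottle's weight that is about 19 N on the cup, against the 9.5 N needed, and it held steady for over 1 s.
- **Last checks:** The grip width stayed at 46 mm, and the final pictures show both bottles upright and the other things where they were.
- **Disagreement:** The wrist camera and the fixed cameras differed by 4–5 mm on the cup's position. I used a value in between, and the fixed views confirmed the bottle centred over the rim to about 1 mm before lowering. It went in with almost no sideways force.

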